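Move three boards on round a repair bench

ROBOT

A 7-joint arm with a two-finger parallel gripper is mounted at the origin on the work surface. World frame = base frame: x ahead of the robot, y to its left, z up, the work surface at z = 0. Lengths are in m, angles in rad, forces in N, time in s.
With the tool pointing down it reaches from about 0.4 to 0.925 m from the base axis. Payload 4.1 kg.
Tool frame: the origin (TCP) lies between the finger pads; the fingertips stand bot.tip_extent ahead of it and the grasp point (between the pads) lies 5 mm behind it (bot.tip_extent is the distance from the TCP to the fingertips, in m); z points along the fingers, y is the line along which they close (so a half turn about z gives the same grasp; the last joint's range is limited). The gripper opens to 85 mm and grips with 20 to 120 N. Pads are 22 mm wide; open, the fingers measure 114 mm over their backs; the gripper's body (76 mm by 85 mm) begins 54 mm behind the grasp point. The pads swing forward as they close: fully open they stand 13 mm farther back than shut.
Start: joints at [-1.41, 0.398, 0.045, 1.537, -0.019, 1.207, -0.051], TCP at [0.167, 0.628, 0.245] pointing down, gripper open.
Joint ranges: [-2.82, 2.82], [-0.49, 2.23], [-1.37, 1.46], [0, 2.46], [-1.36, 4.5], [0.23, 2], [-2.94, 2.94]. Speed limits (rad/s): [2.57, 2.57, 3.14, 3.14, 3.14, 3.14, 3.14].

INTERFACE

Orientations are given as a 3x3 rotation matrix whose columns are the frame's x, y, z axes.
In Python, from station import bot gives the robot as it stands.
- The arm moves only by the shell command python3 -m handwheel 'ROWS' [FORCE]. ROWS is JSON, a list of rows, each an object of numbers: "x", "y", "z": the shift along the tool's x, y, z in cm; "spin": the turn about the tool's z in degrees; "claw": the finger opening in cm, from 0 to 8.54. A call has 1 to 20 rows; each row shifts and turns the commanded pose from where the row before left it, along the tool's axes as they then stand; what a row does not reach is not made up. A row lasts 1/12 s, in which the tool goes at most 41.7 mm and 7.16 degrees, less where a joint would pass 70% of its speed; a pose out of reach is approached as far as the arm can. A call with a gripper value outside its range is refused whole. The fingers move at their own pace and stop on an object; FORCE is the grip in N (left out, the last holds). Time passes only in rows, so rows that do not move let the fingers close. It gives the time, the measured TCP pose, the force, the opening and the grip force at its end, in the units of the state.
- bot.sense(): the state, without advancing time (a new reading comes with each control period).
- bot.grab_frame(name): name is "side" or "top" or "wrist"; returns (picture, depth): 400x640x3 uint8, red, green, blue; 400x640 float32, m along the optical axis (not along the pixel's ray), 0 where there is no reading.
- bot.calibration(name): a dict with "vertical_fov" (degrees; the focal length in pixels is half the picture's height over the tangent of half this angle, whatever the lens; pixels are square), "cx", "cy" (the principal point, pixels), "xyz" and "attitude" of the camera in the world. Camera axes: x right, y up, looking along -z (the intrinsics and any distortion apply to the point x, -y, -z); pixel columns grow to the right and rows downward; lengths in m; the calibration is good to about 2 mm. A picture is of the moment at which its call begins: read the wrist's pose just before it. calibration takes no time and is no camera call; for the wrist camera it gives the pose at the moment of the call.
- bot.finish_job(): hands the job in; it is judged then, once.
The state is a dict: "time": time; "qpos": joint angles; "joint_velocities": joint speeds; "effort": joint torques, N m; "position": TCP position; "tool_rot": TCP orientation; "contact_force": force on the tool from outside, world axes, zero at the start; "torque": the same for the moment, N m; "width": finger opening in m; "finger_force": force on a finger pad.
Only numpy, scipy, OpenCV 4.12 (cv2) and the standard library are available. Lean on these libraries where they do the work, as an engineer would, in place of code of your own. Each camera call takes 0.05 s, during which the arm holds its last target. There are 200 camera calls.

TASK

Move every board on to its next station: the freshly soldered one from the preheater to the cooling fan, the cooled one from the fan to the test fixture, and the one that failed its test from the fixture back to the preheater; the empty aluminium rest is free for parking a board meanwhile. Lay each board down gently (never drop it), level, centred and square across its station's supports, and never let one board lie on or knock another. Leave the bottle and the flux jar standing where they are.

Things in the scene. Friction and masses are not known exactly. Their poses are not given: they have to be found in the camera images.
- board_cpu: Freshly soldered board: one large square chip with a bright metal lid in its middle, otherwise flat; in a grey carrier frame 56 mm (its x) by 100 mm (its y) and 14 mm high with plain vertical sides, about 0.2 kg. Origin: centre of the carrier's underside. Grip it across its 56 mm width at mid-length, low on the sides. Starts on the preheater.
- board_net: Board with three metal network sockets side by side at one short end (up to 24 mm above the underside), otherwise flat; in a grey carrier frame 56 mm (its x) by 100 mm (its y) and 14 mm high with plain vertical sides, about 0.2 kg. Origin: centre of the carrier's underside. Grip it across its 56 mm width at mid-length, low on the sides. Starts on the cooling fan.
- board_power: Power board: finned aluminium heatsink in the middle and two upright black capacitors near one short end (up to 28 mm above the underside); in a grey carrier frame 56 mm (its x) by 100 mm (its y) and 14 mm high with plain vertical sides, about 0.2 kg. Origin: centre of the carrier's underside. Grip it across its 56 mm width at mid-length, low on the sides. Starts on the test fixture.
- preheater: Hot-plate preheater, fixed: blue box about 155 x 160 mm with a sloped control panel at its front (-x) side, dark heating plate on top. Origin: on the table under the middle of the board's place. A board lies centred over it, long side (its y) along this y, across two aluminium bars that run along x, 64 mm apart, tops 74 mm above the origin; 10 mm clear below the board's underside at mid-length.
- fan: Cooling fan, fixed: square dark metal fan 120 x 120 mm lying face up, with wire guard. Origin: on the table under the middle of the board's place. A board lies centred over it, long side (its y) along this y, across two aluminium bars that run along x, 64 mm apart, tops 54 mm above the origin; 10 mm clear below the board's underside at mid-length.
- tester: Test fixture, fixed: light grey box 140 x 184 mm with a brown plate of brass spring probes and a swung-back clamp at each end (81 mm from the middle in y, 86 mm high). Origin: on the table under the middle of the board's place. A board lies centred over it, long side (its y) along this y, across four short steel posts (42 mm apart in x, 82 mm in y), tops 62 mm above the origin; 10 mm clear below the board's underside at mid-length.
- rest: Board rest, fixed, empty at the start: aluminium plate 100 x 136 mm, 5 mm thick. Origin: on the table under the middle of the board's place. A board lies centred over it, long side (its y) along this y, across two grey plastic strips that run along x, 64 mm apart, tops 17 mm above the origin; 10 mm clear below the board's underside at mid-length.
- cleaner_bottle: Bystander: white dispenser bottle with steel pump dish, 58 mm across, 115 mm high, standing behind the stations. Origin: centre of its underside.
- flux_jar: Bystander: small jar with dark lid, 48 mm across, 45 mm high, standing behind the stations. Origin: centre of its underside.
Things that resemble listed ones, but are neither listed nor needed, are in the scene too. What is shaped like the board_net but red is not meant.

How it is judged:
At the end, for the whole second after the job is handed in: The chip board lies on the cooling fan, the network-socket board on the test fixture and the power board on the preheater, each released and at rest on the supports (height within 5 mm, tilt under 0.08 rad), its centre within 15 mm of the station's and square to it within 0.2 rad (horizontal distance between board_cpu and fan below 0.015 m and z of board_cpu in the frame of fan between 0.049 and 0.059 m and angle between the y axis of board_cpu and the y axis of fan, either way round below 0.2 rad and angle between each of board_cpu, board_net, board_power's own z axis and vertical below 0.08 rad and linear speed of each of board_cpu, board_net, board_power below 0.02 m/s and angular speed of each of board_cpu, board_net, board_power below 0.1 rad/s and contact force between each of board_cpu, board_net, board_power and the fingers below 0.05 N and horizontal distance between board_net and tester below 0.015 m and z of board_net in the frame of tester between 0.057 and 0.067 m and angle between the y axis of board_net and the y axis of tester, either way round below 0.2 rad and horizontal distance between board_power and preheater below 0.015 m and z of board_power in the frame of preheater between 0.069 and 0.079 m and angle between the y axis of board_power and the y axis of preheater, either way round below 0.2 rad); the robot touches nothing.
It fails at once if a board is dropped (it falls freely faster than 0.6 m/s, that is from some 20 mm or more) ((linear speed of board_cpu above 0.6 m/s and contact force between board_cpu and the fingers below 0.05 N) or (linear speed of board_net above 0.6 m/s and contact force between board_net and the fingers below 0.05 N) or (linear speed of board_power above 0.6 m/s and contact force between board_power and the fingers below 0.05 N)).
It fails at once if one board rests on or strikes another (over 1 N) (contact force between board_cpu and board_net above 1 N or contact force between any of board_cpu, board_net and board_power above 1 N).
It fails at once if the bottle or the jar is knocked over or pushed more than 30 mm (distance of any of cleaner_bottle, flux_jar from where it was at the start of the episode above 0.03 m or angle between any of cleaner_bottle, flux_jar's own z axis and vertical above 0.5 rad).
It also fails if it takes over 115 s, if anything falls off the work surface, if the arm or the gripper's body presses on something with over 40 N, if the wrist force passes 120 N, or if a joint passes its speed limit or range.

## Working session

There is one attempt and no reset: what is moved stays moved. The work goes in short steps, Python scripts to look and compute and a shell command to move; the robot and the scene stay as the last step left them, time stands still between calls to the robot, and variables do not carry over. Pictures are saved under pics/ and viewed, at most 14 in all, crops included, and the job is handed in when it is done.

```bash
ls; mkdir -p pics
python3 - <<'E'
from station import bot
import cv2,numpy as np
s=bot.sense(); print(s['time'],s['position'],s['tool_rot'],s['width'],bot.tip_extent)
for n in ['top','side','wrist']:
    print(n,bot.calibration(n))
    p,d=bot.grab_frame(n); cv2.imwrite(f'pics/{n}0.png',p[:,:,::-1]); np.savez(f'pics/{n}0.npz',p=p,d=d); print((d>0).mean(), d[d>0].min() if (d>0).any() else 0,d.max())
E
```

```text
pics
0.0 [0.16682314 0.62759697 0.24427847] [[-9.66465287e-01  2.56797054e-01 -3.50124442e-04]
 [ 2.56797247e-01  9.66463407e-01 -1.91243663e-03]
 [-1.52725631e-04 -1.93821461e-03 -9.99998110e-01]] 0.0855565928963926 0.014
top {'vertical_fov': 54.64217650543163, 'cx': 317.2661797988834, 'cy': 196.6499445236857, 'xyz': array([ 0.44190803, -0.01932465,  1.23573075]), 'attitude': array([[-1.49658810e-03,  9.92222054e-01, -1.24471508e-01],
       [-9.99998231e-01, -1.62676755e-03, -9.44225643e-04],
       [-1.13936772e-03,  1.24469875e-01,  9.92222733e-01]])}
0.995890625 0.74443877 2.1533244
side {'vertical_fov': 49.13037218008384, 'cx': 325.8212680020832, 'cy': 198.72583010029393, 'xyz': array([0.48254397, 0.80783499, 0.80119423]), 'attitude': array([[-0.99213915,  0.09045925, -0.08646983],
       [-0.12459503, -0.64967308,  0.74993397],
       [ 0.01166135,  0.75481257,  0.65583687]])}
0.99589453125 0.68038166 3.164997
wrist {'vertical_fov': 62.176603002376424, 'cx': 316.1771077645024, 'cy': 195.33105174793835, 'xyz': array([0.09837625, 0.64534271, 0.37355549]), 'attitude': array([[ 2.56811860e-01, -9.28249693e-01, -2.69072808e-01],
       [ 9.66461339e-01,  2.46546653e-01,  7.18834404e-02],
       [-3.86781467e-04, -2.78508986e-01,  9.60433545e-01]])}
0.99609765625 0.057430815 1.3124485
```

View pics/top0.png

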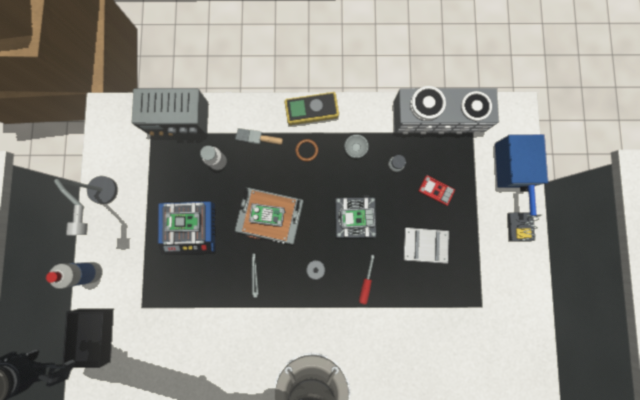

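View pics/side0.png

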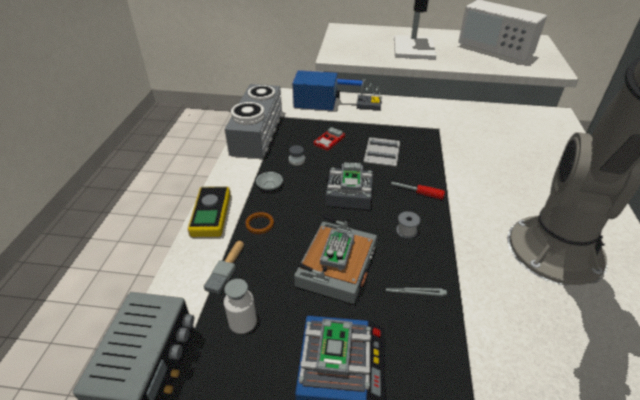

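The top view shows the preheater at about (187,225), the tester at (268,213), rotated, the fan at (355,217) and the rest at (427,245). The bottle is at (212,157), the jar at (397,163) and the red decoy at (437,190). Next I'll measure coarse poses from depth.

```bash
cat > h.py <<'E'
from station import bot
import cv2,numpy as np
def K(c,h=400): return h/2/np.tan(np.radians(c['vertical_fov'])/2)
def cloud(d,c):
    f=K(c); v,u=np.mgrid[0:d.shape[0],0:d.shape[1]]
    P=np.stack([(u-c['cx'])/f*d,-(v-c['cy'])/f*d,-d],-1)
    return P@c['attitude'].T+c['xyz']
def rect(P,m):
    "min-area rect of masked points in xy: centre, sizes, yaw of its long side from world y"
    q=P[m][:,:2].astype(np.float32); (c,s,a)=cv2.minAreaRect(q*1000)
    if s[0]>s[1]: a+=90; s=s[::-1]
    a=(a+90)%180-90
    return np.round(c,1),np.round(s,1),round(a,1),len(q),round(float(np.median(P[m][:,2]))*1000,1)
def blob(m,seed):
    n,l,st,ce=cv2.connectedComponentsWithStats(m.astype(np.uint8)); return l==l[seed[1],seed[0]] if l[seed[1],seed[0]] else m&False
E
python3 - <<'E'
from h import *
c=bot.calibration('top'); z=np.load('pics/top0.npz'); P=cloud(z['d'],c); p=z['p']
for n,(u,v) in dict(pre=(187,225),tester=(268,213),fan=(355,217),rest=(427,245),bottle=(212,157),jar=(397,163)).items():
    print(n,P[v,u].round(3))
win=lambda u,v,r=28:(np.abs(np.mgrid[0:400,0:640][0]-v)<r)&(np.abs(np.mgrid[0:400,0:640][1]-u)<r)
Z=P[...,2]
for n,u,v,lo,hi in [('pre board',187,222,.080,.12),('tester board',268,213,.070,.12),('fan board',355,217,.06,.12),('rest plate',427,245,.003,.03),('fan all',355,217,.03,.2),('tester box',268,213,.03,.2),('pre all',187,225,.03,.2)]:
    r=36 if 'all' in n or 'box' in n or 'rest' in n else 20
    print(n,rect(P,win(u,v,r)&(Z>lo)&(Z<hi)))
cr=p[130:290,140:470]; cv2.imwrite('pics/c1.png',cv2.resize(cr,(792,384),interpolation=cv2.INTER_CUBIC)[:,:,::-1])
E
```

```text
pre [0.502 0.368 0.088]
tester [0.537 0.128 0.092]
fan [ 0.526 -0.132  0.066]
rest [ 0.442 -0.365 -0.   ]
bottle [0.702 0.293 0.113]
jar [ 0.698 -0.269  0.043]
pre board (array([513.9, 379.4]), array([53.8, 93.6]), 0.0, 600, 86.8)
tester board (array([534.8, 134.7]), array([ 56.1, 100.4]), -7.7, 607, 76.1)
fan board (array([ 516.9, -140.7]), array([ 72.8, 100.2]), 3.0, 620, 67.9)
rest plate (array([ 443.3, -365. ]), array([219.4, 226.9]), -0.1, 2393, 5.2)
fan all (array([ 533.8, -136.1]), array([120.6, 128.3]), 90.0, 1361, 54.9)
tester box (array([532.2, 131.1]), array([145.3, 184.1]), -12.1, 2730, 50.8)
pre all (array([496.9, 384.6]), array([155.9, 160.3]), 2.1, 2756, 62.0)
```

View pics/c1.png

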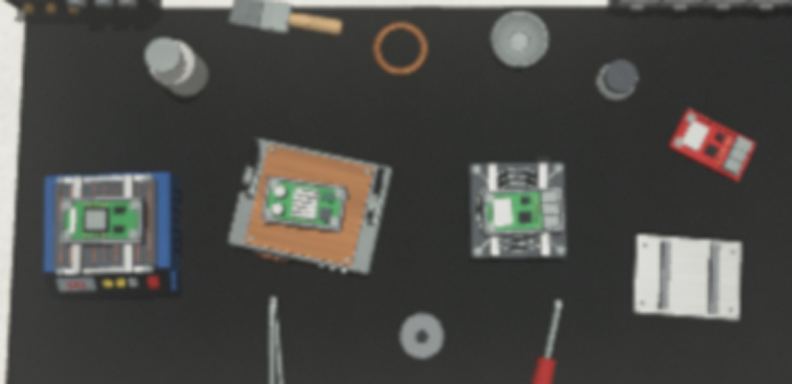

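The crop shows the four stations clearly: the cpu, power and net boards and the empty rest. The measured sizes match the given ones. I'll go above the tester for the first close look.

```bash
cat >> h.py <<'E'
def go(x,y,z,yaw=None):
    "print spin (deg) then tool-axis shifts (cm) to bring the TCP to x,y,z with tool x at azimuth 90+yaw"
    s=bot.sense(); R=s['tool_rot']; cur=np.degrees(np.arctan2(R[1,0],R[0,0]))-90
    sp=0 if yaw is None else (cur-yaw+180)%360-180; a=np.radians(-sp)
    Rz=np.array([[np.cos(a),-np.sin(a),0],[np.sin(a),np.cos(a),0],[0,0,1]])
    d=(Rz@R).T@(np.array([x,y,z])-s['position'])*100
    print('t',round(s['time'],2),'pos',s['position'].round(4),'yaw',round(cur,2),'-> spin',round(sp,2),'shift cm',d.round(2))
def look(name='wrist',fn=None):
    c=bot.calibration(name); p,d=bot.grab_frame(name)
    if fn: cv2.imwrite(f'pics/{fn}.png',p[:,:,::-1]); np.savez(f'pics/{fn}.npz',p=p,d=d,c=c)
    return p,d,c,cloud(d,c)
E
python3 -m handwheel '[{"spin":6.9},{"spin":6.9},{"spin":6.9},{"spin":6.9},{"spin":6.9},{"spin":6.9},{"spin":6.9},{"spin":6.9},{"spin":6.9},{"spin":6.9},{"spin":6.9},{"spin":6.9}]'
python3 -m handwheel '[{"x":-2.2,"y":2.16},{"x":-2.2,"y":2.16},{"x":-2.2,"y":2.16},{"x":-2.2,"y":2.16},{"x":-2.2,"y":2.16},{"x":-2.2,"y":2.16},{"x":-2.2,"y":2.16},{"x":-2.2,"y":2.16},{"x":-2.2,"y":2.16},{"x":-2.2,"y":2.16},{"x":-2.2,"y":2.16},{"x":-2.2,"y":2.16},{"x":-2.2,"y":2.16},{"x":-2.2,"y":2.16},{"x":-2.2,"y":2.16},{"x":-2.2,"y":2.16},{"x":-2.2,"y":2.16},{"x":-2.2,"y":2.16},{"x":-2.2,"y":2.16},{"x":-2.2,"y":2.16}]'
python3 - <<'E'
from h import *
p,d,c,P=look('wrist','w1')
Z=P[...,2]
near=lambda x,y,r:np.hypot(P[...,0]-x,P[...,1]-y)<r
print('board',rect(P,near(.535,.135,.07)&(Z>.068)&(Z<.11)))
m=near(.535,.135,.07)&(Z>.068)&(Z<.082); print('frame',rect(P,m))
print('box',rect(P,near(.535,.135,.13)&(Z>.035)&(Z<.2)))
go(.535,.135,.245,-7.7)
E
```

```text
board (array([0., 0.]), array([0., 0.]), 0.0, 0, nan)
frame (array([0., 0.]), array([0., 0.]), 0.0, 0, nan)
box (array([0., 0.]), array([0., 0.]), 0.0, 0, nan)
t 0.2 pos [0.1668 0.6278 0.2447] yaw 75.12 -> spin 82.82 shift cm [-43.91  43.09  -0.08]$[0]: bad value
$[0]: bad value
  return _methods._mean(a, axis=axis, dtype=dtype,
  ret = ret.dtype.type(ret / rcount)
```

View pics/w1.png

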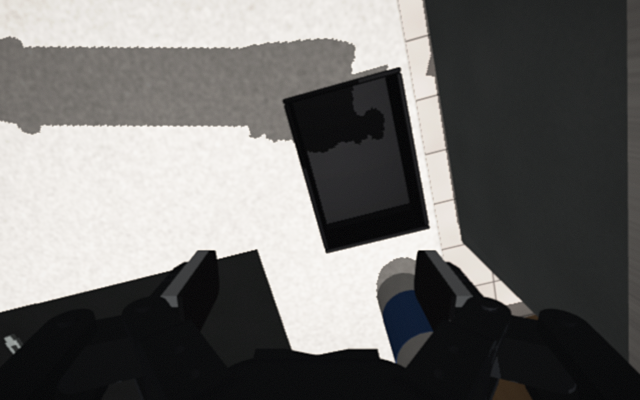

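The calls were refused, so every row probably needs all its keys. The picture is still at the start pose: only the bench, a black bin and the fingers at (190,290) and (440,290).

```bash
python3 -m handwheel '[{"x":0,"y":0,"z":0,"spin":6.9,"claw":8.5},{"x":0,"y":0,"z":0,"spin":6.9,"claw":8.5},{"x":0,"y":0,"z":0,"spin":6.9,"claw":8.5},{"x":0,"y":0,"z":0,"spin":6.9,"claw":8.5},{"x":0,"y":0,"z":0,"spin":6.9,"claw":8.5},{"x":0,"y":0,"z":0,"spin":6.9,"claw":8.5},{"x":0,"y":0,"z":0,"spin":6.9,"claw":8.5},{"x":0,"y":0,"z":0,"spin":6.9,"claw":8.5},{"x":0,"y":0,"z":0,"spin":6.9,"claw":8.5},{"x":0,"y":0,"z":0,"spin":6.9,"claw":8.5},{"x":0,"y":0,"z":0,"spin":6.9,"claw":8.5},{"x":0,"y":0,"z":0,"spin":6.9,"claw":8.5}]' && python3 -c "
from h import *
go(.535,.135,.245,-7.7)"
```

```text
time: 1.2
position: [0.1668, 0.6281, 0.2451]
tool_rot: [[0.139, 0.99, -0.0], [0.99, -0.139, -0.0], [-0.0, -0.0, -1.0]]
contact_force: [0.4, 0.2, 0.2]
width: 0.085
finger_force: 0.0
t 1.2 pos [0.1668 0.6281 0.2451] yaw -8.02 -> spin -0.32 shift cm [-4.393e+01  4.309e+01  2.000e-02]
```

```bash
python3 -m handwheel '[{"x":-2.75,"y":2.7,"z":0,"spin":0,"claw":8.5},{"x":-2.75,"y":2.7,"z":0,"spin":0,"claw":8.5},{"x":-2.75,"y":2.7,"z":0,"spin":0,"claw":8.5},{"x":-2.75,"y":2.7,"z":0,"spin":0,"claw":8.5},{"x":-2.75,"y":2.7,"z":0,"spin":0,"claw":8.5},{"x":-2.75,"y":2.7,"z":0,"spin":0,"claw":8.5},{"x":-2.75,"y":2.7,"z":0,"spin":0,"claw":8.5},{"x":-2.75,"y":2.7,"z":0,"spin":0,"claw":8.5},{"x":-2.75,"y":2.7,"z":0,"spin":0,"claw":8.5},{"x":-2.75,"y":2.7,"z":0,"spin":0,"claw":8.5},{"x":-2.75,"y":2.7,"z":0,"spin":0,"claw":8.5},{"x":-2.75,"y":2.7,"z":0,"spin":0,"claw":8.5},{"x":-2.75,"y":2.7,"z":0,"spin":0,"claw":8.5},{"x":-2.75,"y":2.7,"z":0,"spin":0,"claw":8.5},{"x":-2.75,"y":2.7,"z":0,"spin":0,"claw":8.5},{"x":-2.75,"y":2.7,"z":0,"spin":0,"claw":8.5},{"x":0,"y":0,"z":0,"spin":0,"claw":8.5}]'
python3 - <<'E'
from h import *
p,d,c,P=look('wrist','w2')
Z=P[...,2]
near=lambda x,y,r:np.hypot(P[...,0]-x,P[...,1]-y)<r
print('board',rect(P,near(.535,.135,.07)&(Z>.068)&(Z<.11)))
m=near(.535,.135,.07)&(Z>.072)&(Z<.082); print('frame',rect(P,m))
print('box',rect(P,near(.535,.135,.13)&(Z>.035)&(Z<.2)))
go(.535,.135,.245,-7.7)
E
```

```text
time: 2.62
position: [0.5402, 0.1252, 0.246]
tool_rot: [[0.146, 0.989, 0.004], [0.989, -0.146, -0.005], [-0.004, 0.005, -1.0]]
contact_force: [-0.1, -1.5, 0.7]
width: 0.0851
finger_force: 0.0
board (array([534.6, 134.4]), array([ 56. , 100.1]), -7.8, 6523, 76.3)
frame (array([534.6, 134.4]), array([ 56. , 100.1]), -7.8, 4974, 75.8)
box (array([533. , 131.1]), array([143.9, 183.5]), -12.5, 25194, 50.8)
t 2.67 pos [0.5382 0.1291 0.2456] yaw -8.2 -> spin -0.5 shift cm [ 0.54 -0.4   0.06]
```

View pics/w2.png

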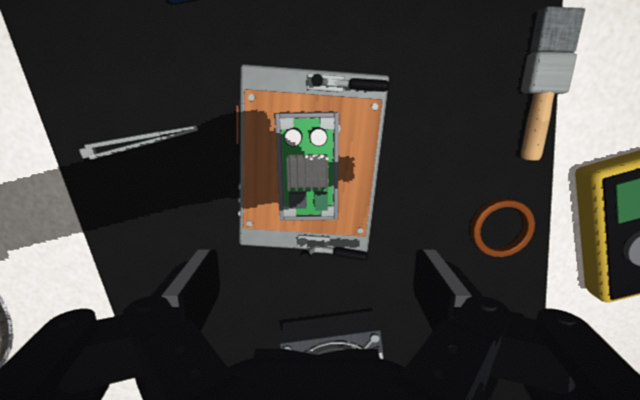

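The close look shows the power board at pixel (307,165), capacitors toward +y. It measures 56.0 x 100.1 mm at 76 mm height, which matches the given sizes. I'll line up and check the fingertip height.

```bash
python3 -m handwheel '[{"x":0.25,"y":-0.2,"z":0,"spin":-0.3,"claw":8.5},{"x":0.25,"y":-0.2,"z":1,"spin":0,"claw":8.5},{"x":0,"y":0,"z":3,"spin":0,"claw":8.5},{"x":0,"y":0,"z":3,"spin":0,"claw":8.5},{"x":0,"y":0,"z":3,"spin":0,"claw":8.5},{"x":0,"y":0,"z":1,"spin":0,"claw":8.5},{"x":0,"y":0,"z":0,"spin":0,"claw":8.5},{"x":0,"y":0,"z":0,"spin":0,"claw":8.5},{"x":0,"y":0,"z":0,"spin":0,"claw":8.5}]'
python3 - <<'E'
from h import *
s=bot.sense(); p,d,c,P=look('wrist','w3')
L=(P-s['position'])@s['tool_rot']   # tool frame
m=(d>0)&(np.abs(L[...,0])<.03)&(np.abs(L[...,1])<.07)&(np.abs(L[...,1])>.035)&(L[...,2]<.045)
for sg in (1,-1):
    q=L[m&(np.sign(L[...,1])==sg)]; print(len(q),'tip ahead of TCP',np.percentile(q[:,2],[50,95,99]).round(4),'y range',q[:,1].min(),q[:,1].max())
Z=P[...,2]; near=lambda x,y,r:np.hypot(P[...,0]-x,P[...,1]-y)<r
print('board',rect(P,near(.535,.135,.07)&(Z>.070)&(Z<.095)&(np.abs(L[...,1])<.034)))
go(.5346,.1344,.068,-7.8)
E
```

```text
time: 3.42
position: [0.534, 0.1409, 0.1369]
tool_rot: [[0.127, 0.992, 0.003], [0.992, -0.127, 0.001], [0.002, 0.003, -1.0]]
contact_force: [0.5, 0.2, 0.1]
width: 0.0848
finger_force: 0.0
15108 tip ahead of TCP [-0.0535 -0.0131 -0.004 ] y range 0.03500160691329131 0.06999863906579191
14953 tip ahead of TCP [-0.0534 -0.013  -0.0039] y range -0.0699996418899212 -0.035004611757960324
board (array([534.4, 134.3]), array([ 56.2, 100.4]), -7.8, 13995, 76.4)
t 3.47 pos [0.5342 0.1407 0.1371] yaw -7.34 -> spin 0.46 shift cm [-0.63  0.1   6.91]
```

```bash
python3 -m handwheel '[{"x":-0.3,"y":0.1,"z":0,"spin":0.4,"claw":8.5},{"x":-0.33,"y":0,"z":1,"spin":0,"claw":8.5},{"x":0,"y":0,"z":2,"spin":0,"claw":8.5},{"x":0,"y":0,"z":2,"spin":0,"claw":8.5},{"x":0,"y":0,"z":0,"spin":0,"claw":8.5},{"x":0,"y":0,"z":0,"spin":0,"claw":8.5},{"x":0,"y":0,"z":0,"spin":0,"claw":8.5}]'
python3 -c "
from h import *
go(.5345,.1343,.066,-7.8)"
```

```text
time: 4.05
position: [0.5338, 0.1333, 0.0861]
tool_rot: [[0.136, 0.991, 0.001], [0.991, -0.136, 0.0], [0.001, 0.001, -1.0]]
contact_force: [0.6, -0.2, 0.1]
width: 0.0852
finger_force: 0.0
t 4.05 pos [0.5338 0.1333 0.0861] yaw -7.81 -> spin -0.01 shift cm [0.11 0.05 2.01]
```

```bash
python3 -m handwheel '[{"x":0.1,"y":0.05,"z":0.7,"spin":0,"claw":8.5},{"x":0,"y":0,"z":0.7,"spin":0,"claw":8.5},{"x":0,"y":0,"z":0.6,"spin":0,"claw":8.5},{"x":0,"y":0,"z":0,"spin":0,"claw":8.5},{"x":0,"y":0,"z":0,"spin":0,"claw":6.2},{"x":0,"y":0,"z":0,"spin":0,"claw":6.2},{"x":0,"y":0,"z":0,"spin":0,"claw":5},{"x":0,"y":0,"z":0,"spin":0,"claw":5},{"x":0,"y":0,"z":0,"spin":0,"claw":5},{"x":0,"y":0,"z":0,"spin":0,"claw":5},{"x":0,"y":0,"z":0,"spin":0,"claw":5}]' 45
python3 -c "
from h import *
go(.5345,.1343,.20,-7.8)"
```

```text
time: 4.97
position: [0.5343, 0.1345, 0.0658]
tool_rot: [[0.135, 0.991, 0.001], [0.991, -0.135, 0.0], [0.001, 0.001, -1.0]]
contact_force: [-0.0, -0.8, 3.3]
width: 0.0553
finger_force: 48.5
t 4.97 pos [0.5343 0.1345 0.0658] yaw -7.79 -> spin 0.01 shift cm [-1.000e-02  4.000e-02 -1.342e+01]
```

```bash
python3 -m handwheel '[{"x":0,"y":0,"z":-0.5,"spin":0,"claw":5},{"x":0,"y":0,"z":-1,"spin":0,"claw":5},{"x":0,"y":0,"z":-2,"spin":0,"claw":5},{"x":0,"y":0,"z":-2.5,"spin":0,"claw":5},{"x":0,"y":0,"z":-2.5,"spin":0,"claw":5},{"x":0,"y":0,"z":-2.5,"spin":0,"claw":5},{"x":0,"y":0,"z":-2.5,"spin":0,"claw":5},{"x":0,"y":0,"z":-1.5,"spin":0,"claw":5},{"x":-2,"y":0,"z":0,"spin":0,"claw":5},{"x":-3,"y":0,"z":0,"spin":0,"claw":5},{"x":-3,"y":0,"z":0,"spin":0,"claw":5},{"x":-3,"y":0,"z":0,"spin":0,"claw":5},{"x":-2,"y":0,"z":0,"spin":0,"claw":5},{"x":-1,"y":0,"z":0,"spin":0,"claw":5},{"x":0,"y":0,"z":0,"spin":0,"claw":5},{"x":0,"y":0,"z":0,"spin":0,"claw":5},{"x":0,"y":0,"z":0,"spin":0,"claw":5}]'
python3 - <<'E'
from h import *
p,d,c,P=look('wrist','w4')
go(.443,-.365,.22,-5)
E
```

```text
time: 6.38
position: [0.515, -0.002, 0.2152]
tool_rot: [[0.133, 0.991, -0.0], [0.991, -0.133, 0.001], [0.001, -0.0, -1.0]]
contact_force: [0.5, 0.0, -2.3]
width: 0.0551
finger_force: 48.4
t 6.43 pos [ 0.5151 -0.002   0.2152] yaw -7.6 -> spin -2.6 shift cm [-36.79  -4.02  -0.51]
```

View pics/w4.png

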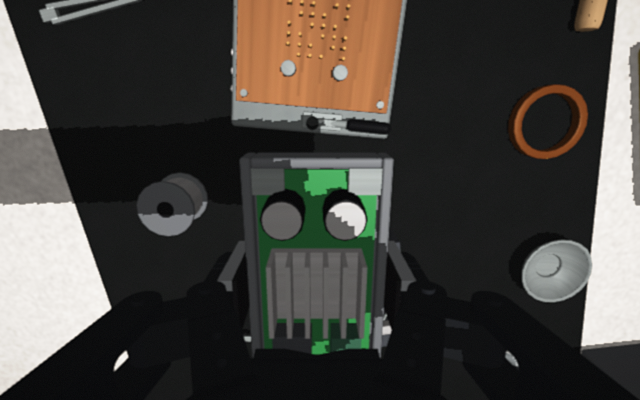

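The power board is held square in the fingers, spanning (245–390, 155–355), with the tester's probes and posts visible above it. The top camera's depth agreed with the wrist to 0.3 mm, so I'll use it for the rest, fan and tester centres.

Run:
```python
from h import *
p,d,c,P=look('top','t1')
z=np.load('pics/top0.npz'); P0=cloud(z['d'],c); p0=z['p'].astype(int)
def near(P,x,y,r):return np.hypot(P[...,0]-x,P[...,1]-y)<r
Z0=P0[...,2];Z=P[...,2]
print('rest plate',rect(P0,near(P0,.443,-.365,.1)&(Z0>.003)&(Z0<.03)))
m=near(P0,.443,-.365,.1)&(Z0>.011)&(Z0<.03); print('strips',rect(P0,m)); 
n,l=cv2.connectedComponents(m.astype(np.uint8))
for i in range(1,n):
    if (l==i).sum()>30: print('  strip',rect(P0,l==i), P0[l==i].mean(0).round(4))
print('tester >.045',rect(P,near(P,.533,.131,.13)&(Z>.045)&(Z<.2)))
hsv=cv2.cvtColor(p,cv2.COLOR_RGB2HSV)
br=(hsv[...,0]<20)&(hsv[...,1]>100)&near(P,.533,.131,.11)&(Z>.04); print('brown',rect(P,br))
print('clamps',rect(P,near(P,.533,.131,.13)&(Z>.065)&(Z<.2)))
```

```text
rest plate (array([ 442.1, -365.3]), array([194.9, 198.7]), 51.4, 1806, 5.7)
strips (array([ 448.9, -369.8]), array([113.1, 156.1]), 17.9, 230, 16.8)
  strip (array([ 445.5, -329.4]), array([11.1, 87.7]), 86.0, 110, 16.8) [ 0.4448 -0.3291  0.0168]
  strip (array([ 439. , -395.4]), array([15.4, 87.5]), 86.1, 109, 17.1) [ 0.4407 -0.3928  0.0169]
tester >.045 (array([539.5, 152.5]), array([138.4, 138.9]), 77.9, 1721, 50.6)
brown (array([536.4, 141.8]), array([116.2, 125.6]), 77.6, 1319, 50.6)
clamps (array([569.5, 187.6]), array([46.2, 86.6]), 83.1, 64, 74.5)
```

```bash
python3 -c "
from h import *
go(.4427,-.361,.12,-3.8)"
python3 -m handwheel '[{"x":-1,"y":0,"z":0,"spin":-1.9,"claw":5},{"x":-2,"y":0,"z":0,"spin":-1.9,"claw":5},{"x":-2.7,"y":-0.3,"z":0,"spin":0,"claw":5},{"x":-2.7,"y":-0.4,"z":0,"spin":0,"claw":5},{"x":-2.7,"y":-0.4,"z":0,"spin":0,"claw":5},{"x":-2.7,"y":-0.4,"z":0,"spin":0,"claw":5},{"x":-2.7,"y":-0.4,"z":0,"spin":0,"claw":5},{"x":-2.7,"y":-0.4,"z":0,"spin":0,"claw":5},{"x":-2.7,"y":-0.4,"z":0,"spin":0,"claw":5},{"x":-2.7,"y":-0.4,"z":0,"spin":0,"claw":5},{"x":-2.7,"y":-0.4,"z":0,"spin":0,"claw":5},{"x":-2.7,"y":-0.4,"z":0,"spin":0,"claw":5},{"x":-2.7,"y":-0.4,"z":0,"spin":0,"claw":5},{"x":-2,"y":-0.4,"z":1,"spin":0,"claw":5},{"x":-1.2,"y":-0.2,"z":2,"spin":0,"claw":5},{"x":0,"y":0,"z":2,"spin":0,"claw":5},{"x":0,"y":0,"z":2,"spin":0,"claw":5},{"x":0,"y":0,"z":1,"spin":0,"claw":5},{"x":0,"y":0,"z":0,"spin":0,"claw":5},{"x":0,"y":0,"z":0,"spin":0,"claw":5}]'
python3 -c "
from h import *
go(.4427,-.361,.0215,-3.8)
p,d,c,P=look('top','t2'); Z=P[...,2]
near=lambda x,y,r:np.hypot(P[...,0]-x,P[...,1]-y)<r
hsv=cv2.cvtColor(p,cv2.COLOR_RGB2HSV)
print('tester',rect(P,near(.533,.131,.13)&(Z>.045)&(Z<.2)))
print('brown',rect(P,(hsv[...,0]<20)&(hsv[...,1]>100)&near(.533,.131,.11)&(Z>.04)))
m=near(.533,.131,.07)&(Z>.056)&(Z<.07);print('posts',rect(P,m),m.sum())
print('fan board',rect(P,near(.53,-.14,.07)&(Z>.062)&(Z<.085)))
print('fan body',rect(P,near(.53,-.14,.1)&(Z>.03)))
m=near(.53,-.14,.1)&(Z>.047)&(Z<.058);n,l=cv2.connectedComponents(m.astype(np.uint8))
for i in range(1,n):
    if (l==i).sum()>25: print('  fan bar',rect(P,l==i), P[l==i].mean(0).round(4))
"
```

```text
t 6.48 pos [ 0.515  -0.0022  0.2151] yaw -7.6 -> spin -3.8 shift cm [-36.29  -4.84   9.5 ]
time: 8.15
position: [0.4403, -0.3582, 0.1351]
tool_rot: [[0.068, 0.998, -0.001], [0.998, -0.068, 0.0], [0.0, -0.001, -1.0]]
contact_force: [0.9, -0.7, -1.3]
width: 0.0553
finger_force: 48.4
t 8.15 pos [ 0.4403 -0.3582  0.1351] yaw -3.89 -> spin -0.09 shift cm [-0.27  0.26 11.36]
tester (array([534.8, 130.6]), array([138.9, 182.9]), -12.2, 2432, 50.4)
brown (array([534.1, 131.4]), array([125.5, 135.8]), -12.5, 1685, 50.6)
posts (array([524.7, 137.9]), array([ 94.4, 101.1]), -15.0, 78, 60.4) 78
fan board (array([ 513.5, -139.4]), array([ 81.5, 100.2]), -1.1, 603, 67.9)
fan body (array([ 533.8, -136.2]), array([120.6, 128.5]), 89.9, 1368, 54.2)
  fan bar (array([ 570.2, -102.4]), array([15.6, 30.8]), -83.6, 37, 53.9) [ 0.5708 -0.1028  0.0536]
  fan bar (array([ 572.1, -177.8]), array([28.7, 31. ]), -0.6, 51, 50.7) [ 0.5738 -0.1734  0.0512]
  fan bar (array([ 483.2, -177.4]), array([27.3, 33.2]), -0.2, 49, 52.3) [ 0.4832 -0.1717  0.0521]
  fan bar (array([481.9, -96.7]), array([24.4, 30.9]), -0.1, 48, 50.9) [ 0.4816 -0.0993  0.0514]
```

```bash
python3 -m handwheel '[{"x":-0.27,"y":0.26,"z":1,"spin":0,"claw":5},{"x":0,"y":0,"z":2,"spin":0,"claw":5},{"x":0,"y":0,"z":2.5,"spin":0,"claw":5},{"x":0,"y":0,"z":2,"spin":0,"claw":5},{"x":0,"y":0,"z":1,"spin":0,"claw":5},{"x":0,"y":0,"z":0.5,"spin":0,"claw":5},{"x":0,"y":0,"z":0,"spin":0,"claw":5},{"x":0,"y":0,"z":0,"spin":0,"claw":5},{"x":0,"y":0,"z":0,"spin":0,"claw":5}]'
python3 -c "
from h import *
go(.4427,-.361,.0205,-3.8)
print(bot.sense()['contact_force'])"
```

```text
time: 8.95
position: [0.443, -0.3626, 0.0466]
tool_rot: [[0.069, 0.998, 0.002], [0.998, -0.069, -0.002], [-0.001, 0.002, -1.0]]
contact_force: [0.3, -0.6, -2.0]
width: 0.0548
finger_force: 48.4
t 8.95 pos [ 0.443  -0.3626  0.0466] yaw -3.98 -> spin -0.18 shift cm [ 0.16 -0.05  2.61]
[ 0.33394922 -0.62109636 -2.0493336 ]
```

```bash
python3 -m handwheel '[{"x":0.15,"y":0,"z":0.7,"spin":0,"claw":5},{"x":0,"y":0,"z":0.7,"spin":0,"claw":5},{"x":0,"y":0,"z":0.5,"spin":0,"claw":5},{"x":0,"y":0,"z":0.3,"spin":0,"claw":5},{"x":0,"y":0,"z":0.15,"spin":0,"claw":5},{"x":0,"y":0,"z":0.15,"spin":0,"claw":5},{"x":0,"y":0,"z":0,"spin":0,"claw":5},{"x":0,"y":0,"z":0,"spin":0,"claw":5}]'
```

```text
time: 9.62
position: [0.4419, -0.36, 0.0208]
tool_rot: [[0.07, 0.998, -0.0], [0.998, -0.07, 0.001], [0.001, -0.0, -1.0]]
contact_force: [-1.5, 3.6, 5.7]
width: 0.0547
finger_force: 49.3
```

```bash
python3 -m handwheel '[{"x":0,"y":0,"z":0,"spin":0,"claw":5.8},{"x":0,"y":0,"z":0,"spin":0,"claw":6.5},{"x":0,"y":0,"z":0,"spin":0,"claw":7.5},{"x":0,"y":0,"z":0,"spin":0,"claw":8.5},{"x":0,"y":0,"z":0,"spin":0,"claw":8.5},{"x":0,"y":0,"z":0,"spin":0,"claw":8.5},{"x":0,"y":0,"z":-1,"spin":0,"claw":8.5},{"x":0,"y":0,"z":-2,"spin":0,"claw":8.5},{"x":0,"y":0,"z":-3,"spin":0,"claw":8.5},{"x":0,"y":0,"z":-4,"spin":0,"claw":8.5},{"x":0,"y":0,"z":-4,"spin":0,"claw":8.5},{"x":0,"y":0,"z":-4,"spin":0,"claw":8.5},{"x":0,"y":0,"z":-2,"spin":0,"claw":8.5},{"x":0,"y":0,"z":0,"spin":0,"claw":8.5},{"x":0,"y":0,"z":0,"spin":0,"claw":8.5}]'
python3 -c "
from h import *
p,d,c,P=look('wrist','w5'); Z=P[...,2]
near=lambda x,y,r:np.hypot(P[...,0]-x,P[...,1]-y)<r
print('power',rect(P,near(.4427,-.361,.075)&(Z>.026)&(Z<.05)))
m=near(.4427,-.361,.075)&(Z>.026)&(Z<.034); A=np.c_[P[m][:,:2],np.ones(m.sum())]; print('plane',np.linalg.lstsq(A,P[m][:,2],rcond=None)[0])
go(.5285,-.20,.22,0)"
```

```text
time: 10.87
position: [0.4426, -0.3607, 0.222]
tool_rot: [[0.07, 0.998, 0.003], [0.998, -0.07, -0.001], [-0.001, 0.003, -1.0]]
contact_force: [-1.1, -0.0, -0.4]
width: 0.0851
finger_force: 0.0
power (array([ 442.2, -360. ]), array([ 56., 100.]), -4.0, 5625, 31.3)
plane [-3.80033082e-05 -1.72022234e-03  2.94921163e-02]
t 10.92 pos [ 0.442  -0.3599  0.2204] yaw -3.98 -> spin -3.98 shift cm [15.99  8.65  0.05]
```

View pics/w5.png

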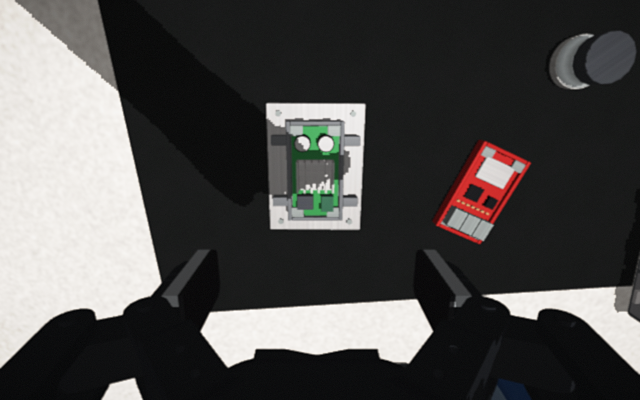

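The power board lies level and centred on the rest, spanning (287–345, 120–220). Next is the fan.

```bash
python3 -c "
from h import *
go(.5285,-.138,.22,-0)"
python3 -m handwheel '[{"x":1,"y":0.3,"z":0,"spin":-2,"claw":8.5},{"x":2.5,"y":0.9,"z":0,"spin":-2,"claw":8.5},{"x":2.8,"y":1.1,"z":0,"spin":0,"claw":8.5},{"x":2.8,"y":1.1,"z":0,"spin":0,"claw":8.5},{"x":2.8,"y":1.1,"z":0,"spin":0,"claw":8.5},{"x":2.8,"y":1.1,"z":0,"spin":0,"claw":8.5},{"x":2.8,"y":1.1,"z":0,"spin":0,"claw":8.5},{"x":2.8,"y":1.1,"z":0,"spin":0,"claw":8.5},{"x":1.7,"y":0.4,"z":0,"spin":0,"claw":8.5},{"x":0,"y":0,"z":0,"spin":0,"claw":8.5},{"x":0,"y":0,"z":0,"spin":0,"claw":8.5},{"x":0,"y":0,"z":0,"spin":0,"claw":8.5}]'
python3 -c "
from h import *
p,d,c,P=look('wrist','w6'); Z=P[...,2]
near=lambda x,y,r:np.hypot(P[...,0]-x,P[...,1]-y)<r
m=near(.5285,-.138,.08)&(Z>.0615)&(Z<.085);n,l,st,_=cv2.connectedComponentsWithStats(m.astype(np.uint8));i=1+st[1:,4].argmax()
print('net',rect(P,l==i))
m=near(.53,-.137,.1)&(Z>.03);print('fan',rect(P,m))
m=near(.53,-.14,.1)&(Z>.0505)&(Z<.058);n,l=cv2.connectedComponents(m.astype(np.uint8))
for i in range(1,n):
    if (l==i).sum()>100: print('  bar',rect(P,l==i), P[l==i].mean(0).round(4))
go(.5285,-.138,.1,0)"
```

```text
t 10.92 pos [ 0.442  -0.3599  0.2204] yaw -3.98 -> spin -3.98 shift cm [22.19  8.65  0.05]
time: 11.92
position: [0.5246, -0.1413, 0.2194]
tool_rot: [[-0.0, 1.0, -0.002], [1.0, 0.0, -0.001], [-0.001, -0.002, -1.0]]
contact_force: [-0.4, -0.4, 0.2]
width: 0.0851
finger_force: 0.0
net (array([ 525. , -140.6]), array([ 56.1, 100.1]), 2.8, 7195, 67.8)
fan (array([ 524.5, -134.1]), array([125.5, 148.9]), -89.3, 64649, 274.1)
  bar (array([ 481.9, -105. ]), array([ 9.9, 24.3]), -88.6, 304, 54.5) [ 0.4818 -0.1047  0.0545]
  bar (array([ 569.4, -104.3]), array([10. , 33.1]), -89.7, 449, 54.5) [ 0.5691 -0.1041  0.0545]
  bar (array([ 483.7, -168.7]), array([10.3, 26.5]), -89.0, 316, 54.4) [ 0.4838 -0.1685  0.0543]
  bar (array([ 570.8, -167.9]), array([10.1, 30.3]), -89.7, 362, 54.5) [ 0.5707 -0.1675  0.0544]
t 11.97 pos [ 0.5246 -0.1419  0.2197] yaw -0.07 -> spin -0.07 shift cm [ 0.4   0.41 11.97]
```

View pics/w6.png

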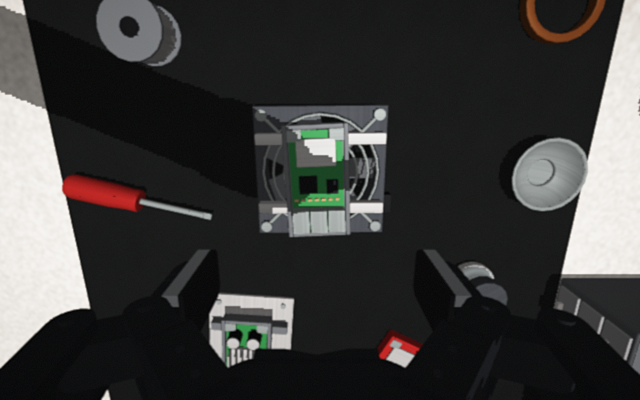

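The net board is on the fan, spanning (288–350, 122–236), with its sockets at the -y end. It measures 56.1 x 100.1 mm at 67.8 mm height. The bars put the fan centre at about (0.5285, -0.1363), yaw 0.5°.

```bash
python3 -m handwheel '[{"x":0.13,"y":0.04,"z":0.5,"spin":-2.9,"claw":8.5},{"x":0,"y":0,"z":2,"spin":0,"claw":8.5},{"x":0,"y":0,"z":3,"spin":0,"claw":8.5},{"x":0,"y":0,"z":3,"spin":0,"claw":8.5},{"x":0,"y":0,"z":3,"spin":0,"claw":8.5},{"x":0,"y":0,"z":1.5,"spin":0,"claw":8.5},{"x":0,"y":0,"z":0.5,"spin":0,"claw":8.5},{"x":0,"y":0,"z":0,"spin":0,"claw":8.5},{"x":0,"y":0,"z":0,"spin":0,"claw":8.5},{"x":0,"y":0,"z":0,"spin":0,"claw":8.5}]'
python3 -c "
from h import *
go(.525,-.1406,.058,2.8)"
```

```text
time: 12.8
position: [0.5271, -0.1404, 0.0867]
tool_rot: [[-0.05, 0.999, 0.003], [0.999, 0.05, -0.0], [-0.001, 0.003, -1.0]]
contact_force: [0.2, -0.1, -0.0]
width: 0.085
finger_force: 0.0
t 12.8 pos [ 0.5271 -0.1404  0.0867] yaw 2.87 -> spin 0.07 shift cm [-0.01 -0.22  2.87]
```

```bash
python3 -m handwheel '[{"x":0,"y":-0.15,"z":0.7,"spin":0,"claw":8.5},{"x":0,"y":0,"z":0.8,"spin":0,"claw":8.5},{"x":0,"y":0,"z":0.8,"spin":0,"claw":8.5},{"x":0,"y":0,"z":0.5,"spin":0,"claw":8.5},{"x":0,"y":0,"z":0,"spin":0,"claw":8.5},{"x":0,"y":0,"z":0,"spin":0,"claw":6.2},{"x":0,"y":0,"z":0,"spin":0,"claw":6.2},{"x":0,"y":0,"z":0,"spin":0,"claw":5},{"x":0,"y":0,"z":0,"spin":0,"claw":5},{"x":0,"y":0,"z":0,"spin":0,"claw":5},{"x":0,"y":0,"z":0,"spin":0,"claw":5},{"x":0,"y":0,"z":0,"spin":0,"claw":5}]' 45
python3 -c "
from h import *
go(.5345,.131,.2,-12.3)"
```

```text
time: 13.8
position: [0.5251, -0.1397, 0.0577]
tool_rot: [[-0.051, 0.999, 0.001], [0.999, 0.051, -0.0], [-0.0, 0.001, -1.0]]
contact_force: [0.2, 0.6, 3.5]
width: 0.0549
finger_force: 48.6
t 13.8 pos [ 0.5251 -0.1397  0.0577] yaw 2.92 -> spin 15.22 shift cm [ 26.65  -4.83 -14.24]
```

```bash
python3 -m handwheel '[{"x":0,"y":0,"z":-0.5,"spin":0,"claw":5},{"x":0,"y":0,"z":-1.5,"spin":0,"claw":5},{"x":0,"y":0,"z":-2.5,"spin":0,"claw":5},{"x":0,"y":0,"z":-3,"spin":3.8,"claw":5},{"x":0,"y":0,"z":-2.5,"spin":3.8,"claw":5},{"x":0,"y":0,"z":-1.5,"spin":3.8,"claw":5},{"x":0,"y":0,"z":-0.5,"spin":3.8,"claw":5},{"x":1,"y":-0.2,"z":0,"spin":0,"claw":5},{"x":2.5,"y":-0.4,"z":0,"spin":0,"claw":5},{"x":2.7,"y":-0.5,"z":0,"spin":0,"claw":5},{"x":2.7,"y":-0.5,"z":0,"spin":0,"claw":5},{"x":2.7,"y":-0.5,"z":0,"spin":0,"claw":5},{"x":2.7,"y":-0.5,"z":0,"spin":0,"claw":5},{"x":2.7,"y":-0.5,"z":0,"spin":0,"claw":5},{"x":2.7,"y":-0.5,"z":0,"spin":0,"claw":5},{"x":2.7,"y":-0.5,"z":0,"spin":0,"claw":5},{"x":2.5,"y":-0.5,"z":0,"spin":0,"claw":5},{"x":1.75,"y":-0.2,"z":0,"spin":0,"claw":5},{"x":0,"y":0,"z":0,"spin":0,"claw":5},{"x":0,"y":0,"z":0,"spin":0,"claw":5}]'
python3 -c "
from h import *
go(.5345,.1318,.0658,-12.3)"
```

```text
time: 15.47
position: [0.533, 0.1327, 0.1761]
tool_rot: [[0.208, 0.978, -0.002], [0.978, -0.208, -0.001], [-0.001, -0.002, -1.0]]
contact_force: [0.6, -1.0, -2.0]
width: 0.0549
finger_force: 48.1
t 15.47 pos [0.533  0.1327 0.1761] yaw -12.01 -> spin 0.29 shift cm [-0.04  0.19 11.03]
```

```bash
python3 -m handwheel '[{"x":0,"y":0.15,"z":1,"spin":0.3,"claw":5},{"x":0,"y":0,"z":2,"spin":0,"claw":5},{"x":0,"y":0,"z":2.5,"spin":0,"claw":5},{"x":0,"y":0,"z":2,"spin":0,"claw":5},{"x":0,"y":0,"z":1,"spin":0,"claw":5},{"x":0,"y":0,"z":0.5,"spin":0,"claw":5},{"x":0,"y":0,"z":0,"spin":0,"claw":5},{"x":0,"y":0,"z":0,"spin":0,"claw":5},{"x":0,"y":0,"z":0,"spin":0,"claw":5}]'
python3 -c "
from h import *
go(.5345,.1318,.0658,-12.3)"
```

```text
time: 16.22
position: [0.5368, 0.1306, 0.0884]
tool_rot: [[0.218, 0.976, 0.002], [0.976, -0.218, 0.001], [0.001, 0.002, -1.0]]
contact_force: [-0.3, 0.0, -1.2]
width: 0.0554
finger_force: 48.0
t 16.22 pos [0.5368 0.1306 0.0884] yaw -12.61 -> spin -0.31 shift cm [ 0.06 -0.26  2.26]
```

```bash
python3 -m handwheel '[{"x":0,"y":-0.15,"z":0.7,"spin":0,"claw":5},{"x":0,"y":0,"z":0.6,"spin":0,"claw":5},{"x":0,"y":0,"z":0.4,"spin":0,"claw":5},{"x":0,"y":0,"z":0.3,"spin":0,"claw":5},{"x":0,"y":0,"z":0.15,"spin":0,"claw":5},{"x":0,"y":0,"z":0.1,"spin":0,"claw":5},{"x":0,"y":0,"z":0,"spin":0,"claw":5},{"x":0,"y":0,"z":0,"spin":0,"claw":5}]'
```

```text
time: 16.88
position: [0.5339, 0.1311, 0.0657]
tool_rot: [[0.218, 0.976, -0.002], [0.976, -0.218, 0.001], [0.001, -0.002, -1.0]]
contact_force: [-4.6, -0.4, 9.0]
width: 0.0551
finger_force: 49.2
```

Contact at the expected height, so I'll release and lift.

```bash
python3 -m handwheel '[{"x":0,"y":0,"z":0,"spin":0,"claw":5.8},{"x":0,"y":0,"z":0,"spin":0,"claw":6.5},{"x":0,"y":0,"z":0,"spin":0,"claw":7.5},{"x":0,"y":0,"z":0,"spin":0,"claw":8.5},{"x":0,"y":0,"z":0,"spin":0,"claw":8.5},{"x":0,"y":0,"z":0,"spin":0,"claw":8.5},{"x":0,"y":0,"z":-1,"spin":0,"claw":8.5},{"x":0,"y":0,"z":-2,"spin":0,"claw":8.5},{"x":0,"y":0,"z":-3,"spin":0,"claw":8.5},{"x":0,"y":0,"z":-4,"spin":0,"claw":8.5},{"x":0,"y":0,"z":-3.5,"spin":0,"claw":8.5},{"x":0,"y":0,"z":-2,"spin":0,"claw":8.5},{"x":0,"y":0,"z":0,"spin":0,"claw":8.5},{"x":0,"y":0,"z":0,"spin":0,"claw":8.5},{"x":0,"y":0,"z":0,"spin":0,"claw":8.5}]'
python3 -c "
from h import *
p,d,c,P=look('wrist','w7'); Z=P[...,2]
near=lambda x,y,r:np.hypot(P[...,0]-x,P[...,1]-y)<r
m=near(.5345,.131,.065)&(Z>.070)&(Z<.095)
print('net',rect(P,m))
m=near(.5345,.131,.065)&(Z>.07)&(Z<.08); A=np.c_[P[m][:,:2],np.ones(m.sum())]; print('plane',np.linalg.lstsq(A,P[m][:,2],rcond=None)[0])
m=near(.5345,.131,.15)&(Z>.045)&(Z<.1);n,l,st,_=cv2.connectedComponentsWithStats(m.astype(np.uint8));i=1+st[1:,4].argmax()
print('tester',rect(P,l==i))
z=np.load('pics/top0.npz'); P=cloud(z['d'],bot.calibration('top')); Z=P[...,2]
m=near(.51,.379,.12)&(Z>.077)&(Z<.1);n,l,st,_=cv2.connectedComponentsWithStats(m.astype(np.uint8));i=1+st[1:,4].argmax(); print('cpu',rect(P,l==i))
go(.513,.379,.23,2)"
```

```text
time: 18.13
position: [0.5336, 0.1311, 0.2193]
tool_rot: [[0.218, 0.976, -0.001], [0.976, -0.218, 0.0], [-0.0, -0.001, -1.0]]
contact_force: [0.4, -0.1, -0.2]
width: 0.0848
finger_force: 0.0
net (array([534.1, 130.2]), array([56.1, 99.8]), -12.9, 7508, 75.8)
plane [0.00547673 0.00731013 0.07095363]
tester (array([534.8, 130.8]), array([138.2, 181.9]), -12.4, 27301, 50.9)
cpu (array([515.6, 383.4]), array([ 57.2, 101.5]), -0.0, 657, 86.8)
t 18.18 pos [0.5333 0.131  0.2187] yaw -12.58 -> spin -14.58 shift cm [24.86 -1.17 -1.15]
```

View pics/w7.png

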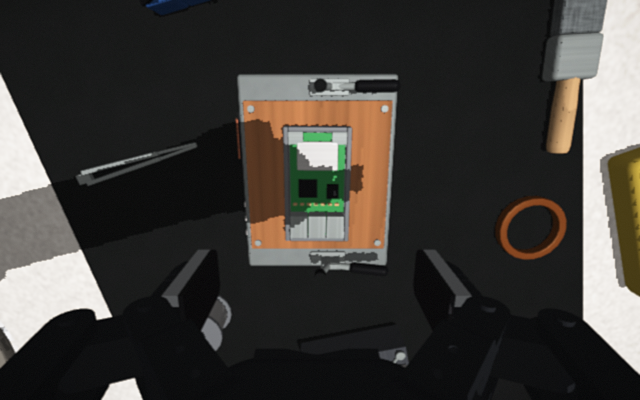

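The net board is on the tester, level, within 1 mm of centre and 0.5° of square (board at (283–350, 125–242)). Now the preheater.

```bash
python3 -m handwheel '[{"x":0,"y":0,"z":0,"spin":-4.8,"claw":8.5},{"x":0,"y":0,"z":0,"spin":-4.8,"claw":8.5},{"x":1,"y":0,"z":0,"spin":-4.8,"claw":8.5},{"x":2.5,"y":-0.1,"z":-0.2,"spin":0,"claw":8.5},{"x":2.8,"y":-0.2,"z":-0.3,"spin":0,"claw":8.5},{"x":2.8,"y":-0.2,"z":-0.3,"spin":0,"claw":8.5},{"x":2.8,"y":-0.2,"z":0,"spin":0,"claw":8.5},{"x":2.8,"y":-0.2,"z":0,"spin":0,"claw":8.5},{"x":2.8,"y":-0.2,"z":0,"spin":0,"claw":8.5},{"x":2.8,"y":-0.1,"z":0,"spin":0,"claw":8.5},{"x":2.5,"y":-0.1,"z":0,"spin":0,"claw":8.5},{"x":1.8,"y":0,"z":0,"spin":0,"claw":8.5},{"x":0,"y":0,"z":0,"spin":0,"claw":8.5},{"x":0,"y":0,"z":0,"spin":0,"claw":8.5},{"x":0,"y":0,"z":0,"spin":0,"claw":8.5}]'
python3 -c "
from h import *
p,d,c,P=look('wrist','w8'); Z=P[...,2]
near=lambda x,y,r:np.hypot(P[...,0]-x,P[...,1]-y)<r
def big(m):
    n,l,st,_=cv2.connectedComponentsWithStats(m.astype(np.uint8));return l==1+st[1:,4].argmax()
print('cpu',rect(P,big(near(.513,.381,.08)&(Z>.0785)&(Z<.1))))
print('pre',rect(P,big(near(.505,.385,.13)&(Z>.03)&(Z<.1))))
m=near(.505,.385,.1)&(Z>.0705)&(Z<.0775);n,l=cv2.connectedComponents(m.astype(np.uint8))
for i in range(1,n):
    if (l==i).sum()>100: print('  bar',rect(P,l==i), P[l==i].mean(0).round(4))
go(.513,.381,.078,2)"
```

```text
time: 19.43
position: [0.5144, 0.3746, 0.2267]
tool_rot: [[-0.03, 1.0, -0.001], [1.0, 0.03, -0.003], [-0.003, -0.001, -1.0]]
contact_force: [0.4, -0.7, -0.0]
width: 0.0852
finger_force: 0.0
cpu (array([513.6, 383.5]), array([ 56.3, 100.1]), 0.2, 8008, 87.1)
pre (array([496.7, 386.9]), array([156.3, 160.4]), 2.0, 27878, 62.9)
  bar (array([465.8, 417.3]), array([10. , 35.9]), -87.8, 530, 74.5) [0.4664 0.4174 0.0744]
  bar (array([556. , 420.6]), array([ 9.3, 26.2]), -88.4, 369, 74.6) [0.556  0.4207 0.0746]
  bar (array([556.9, 356.9]), array([ 9.4, 27.8]), -88.1, 343, 74.5) [0.5571 0.3572 0.0744]
  bar (array([467.4, 353.5]), array([10.4, 34.2]), -88.7, 451, 74.3) [0.4678 0.3539 0.0742]
t 19.48 pos [0.5147 0.3742 0.2271] yaw 1.67 -> spin -0.33 shift cm [ 0.71 -0.14 14.91]
```

View pics/w8.png

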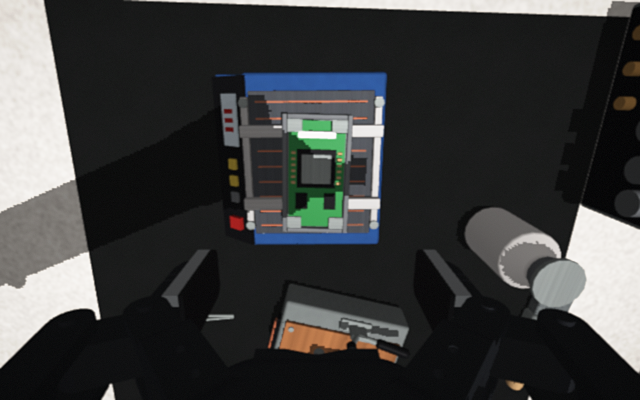

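The cpu board is at (283–350, 115–233) on the preheater, measuring 56.3 x 100.1 mm at 87 mm height. The bars put the preheater centre at about (0.5095, 0.387), yaw 2°.

```bash
python3 -m handwheel '[{"x":0.45,"y":-0.05,"z":0.5,"spin":1.4,"claw":8.5},{"x":0.45,"y":-0.05,"z":2,"spin":0,"claw":8.5},{"x":0,"y":0,"z":3,"spin":0,"claw":8.5},{"x":0,"y":0,"z":3,"spin":0,"claw":8.5},{"x":0,"y":0,"z":2,"spin":0,"claw":8.5},{"x":0,"y":0,"z":1.5,"spin":0,"claw":8.5},{"x":0,"y":0,"z":0.5,"spin":0,"claw":8.5},{"x":0,"y":0,"z":0,"spin":0,"claw":8.5},{"x":0,"y":0,"z":0,"spin":0,"claw":8.5},{"x":0,"y":0,"z":0,"spin":0,"claw":8.5}]'
python3 -c "
from h import *
go(.5136,.3835,.078,.2)"
```

```text
time: 20.32
position: [0.5144, 0.3855, 0.1044]
tool_rot: [[-0.006, 1.0, 0.002], [1.0, 0.006, 0.002], [0.002, 0.002, -1.0]]
contact_force: [0.6, 0.8, 0.5]
width: 0.0849
finger_force: 0.0
t 20.32 pos [0.5144 0.3855 0.1044] yaw 0.37 -> spin 0.17 shift cm [-0.2  -0.08  2.64]
```

```bash
python3 -m handwheel '[{"x":-0.15,"y":-0.07,"z":0.7,"spin":0,"claw":8.5},{"x":0,"y":0,"z":0.8,"spin":0,"claw":8.5},{"x":0,"y":0,"z":0.7,"spin":0,"claw":8.5},{"x":0,"y":0,"z":0.4,"spin":0,"claw":8.5},{"x":0,"y":0,"z":0,"spin":0,"claw":8.5},{"x":0,"y":0,"z":0,"spin":0,"claw":6.2},{"x":0,"y":0,"z":0,"spin":0,"claw":6.2},{"x":0,"y":0,"z":0,"spin":0,"claw":5},{"x":0,"y":0,"z":0,"spin":0,"claw":5},{"x":0,"y":0,"z":0,"spin":0,"claw":5},{"x":0,"y":0,"z":0,"spin":0,"claw":5},{"x":0,"y":0,"z":0,"spin":0,"claw":5}]' 45
python3 -c "
from h import *
go(.5285,-.1363,.2,.5)"
```

```text
time: 21.32
position: [0.513, 0.3842, 0.0774]
tool_rot: [[-0.007, 1.0, 0.001], [1.0, 0.007, 0.001], [0.001, 0.001, -1.0]]
contact_force: [0.3, -0.3, 3.9]
width: 0.0549
finger_force: 49.2
t 21.32 pos [0.513  0.3842 0.0774] yaw 0.42 -> spin -0.08 shift cm [-52.06   1.11 -12.3 ]
```

```bash
python3 -m handwheel '[{"x":0,"y":0,"z":-0.5,"spin":0,"claw":5},{"x":0,"y":0,"z":-1.5,"spin":0,"claw":5},{"x":0,"y":0,"z":-2.5,"spin":0,"claw":5},{"x":0,"y":0,"z":-3,"spin":0,"claw":5},{"x":0,"y":0,"z":-2.5,"spin":0,"claw":5},{"x":0,"y":0,"z":-1.5,"spin":0,"claw":5},{"x":0,"y":0,"z":-0.5,"spin":0,"claw":5},{"x":0,"y":0,"z":0,"spin":0,"claw":5}]'
python3 -m handwheel '[{"x":-1.5,"y":0.05,"z":0,"spin":0,"claw":5},{"x":-2.5,"y":0.05,"z":0,"spin":0,"claw":5},{"x":-3,"y":0.05,"z":0,"spin":0,"claw":5},{"x":-3,"y":0.05,"z":0,"spin":0,"claw":5},{"x":-3,"y":0.05,"z":0,"spin":0,"claw":5},{"x":-3,"y":0.05,"z":0,"spin":0,"claw":5},{"x":-3,"y":0.05,"z":0,"spin":0,"claw":5},{"x":-3,"y":0.05,"z":0,"spin":0,"claw":5},{"x":-3,"y":0.05,"z":0,"spin":0,"claw":5},{"x":-3,"y":0.05,"z":0,"spin":0,"claw":5},{"x":-3,"y":0.05,"z":0,"spin":0,"claw":5},{"x":-3,"y":0.05,"z":0,"spin":0,"claw":5},{"x":-3,"y":0.05,"z":0,"spin":0,"claw":5},{"x":-3,"y":0.05,"z":0,"spin":0,"claw":5},{"x":-3,"y":0.05,"z":0,"spin":0,"claw":5},{"x":-3,"y":0.05,"z":0,"spin":0,"claw":5},{"x":-3,"y":0.05,"z":0,"spin":0,"claw":5},{"x":-2,"y":0.05,"z":0,"spin":0,"claw":5},{"x":-1,"y":0.05,"z":0,"spin":0,"claw":5},{"x":0,"y":0,"z":0,"spin":0,"claw":5}]'
python3 -c "
from h import *
go(.5285,-.1356,.0577,.5)"
```

```text
time: 21.98
position: [0.5127, 0.3842, 0.1977]
tool_rot: [[-0.007, 1.0, 0.001], [1.0, 0.007, 0.001], [0.001, 0.001, -1.0]]
contact_force: [-0.6, -0.2, -2.5]
width: 0.0552
finger_force: 48.8
time: 23.65
position: [0.5237, -0.1391, 0.1956]
tool_rot: [[-0.002, 1.0, -0.003], [1.0, 0.002, -0.001], [-0.001, -0.003, -1.0]]
contact_force: [-0.1, 0.7, -2.4]
width: 0.0553
finger_force: 48.7
t 23.65 pos [ 0.5237 -0.1391  0.1956] yaw 0.1 -> spin -0.4 shift cm [ 0.36  0.52 13.79]
```

```bash
python3 -m handwheel '[{"x":0.2,"y":0.25,"z":1,"spin":-0.2,"claw":5},{"x":0,"y":0.2,"z":2,"spin":0,"claw":5},{"x":0,"y":0,"z":2.8,"spin":0,"claw":5},{"x":0,"y":0,"z":2.7,"spin":0,"claw":5},{"x":0,"y":0,"z":2,"spin":0,"claw":5},{"x":0,"y":0,"z":1,"spin":0,"claw":5},{"x":0,"y":0,"z":0,"spin":0,"claw":5},{"x":0,"y":0,"z":0,"spin":0,"claw":5},{"x":0,"y":0,"z":0,"spin":0,"claw":5}]'
python3 -c "
from h import *
go(.5285,-.1356,.0577,.5)"
```

```text
time: 24.4
position: [0.5314, -0.1335, 0.0828]
tool_rot: [[-0.012, 1.0, 0.002], [1.0, 0.012, 0.0], [-0.0, 0.002, -1.0]]
contact_force: [0.3, 0.6, -1.7]
width: 0.0554
finger_force: 48.6
t 24.4 pos [ 0.5314 -0.1335  0.0828] yaw 0.68 -> spin 0.18 shift cm [-0.21 -0.3   2.51]
```

```bash
python3 -m handwheel '[{"x":-0.15,"y":-0.15,"z":0.7,"spin":0,"claw":5},{"x":0,"y":0,"z":0.7,"spin":0,"claw":5},{"x":0,"y":0,"z":0.5,"spin":0,"claw":5},{"x":0,"y":0,"z":0.3,"spin":0,"claw":5},{"x":0,"y":0,"z":0.2,"spin":0,"claw":5},{"x":0,"y":0,"z":0.1,"spin":0,"claw":5},{"x":0,"y":0,"z":0,"spin":0,"claw":5},{"x":0,"y":0,"z":0,"spin":0,"claw":5}]'
```

```text
time: 25.07
position: [0.5285, -0.1353, 0.0574]
tool_rot: [[-0.011, 1.0, -0.001], [1.0, 0.011, 0.001], [0.001, -0.001, -1.0]]
contact_force: [-4.5, 1.2, 4.4]
width: 0.0549
finger_force: 49.4
```

```bash
python3 -m handwheel '[{"x":0,"y":0,"z":0,"spin":0,"claw":5.8},{"x":0,"y":0,"z":0,"spin":0,"claw":6.5},{"x":0,"y":0,"z":0,"spin":0,"claw":7.5},{"x":0,"y":0,"z":0,"spin":0,"claw":8.5},{"x":0,"y":0,"z":0,"spin":0,"claw":8.5},{"x":0,"y":0,"z":0,"spin":0,"claw":8.5},{"x":0,"y":0,"z":-1,"spin":0,"claw":8.5},{"x":0,"y":0,"z":-2,"spin":0,"claw":8.5},{"x":0,"y":0,"z":-3,"spin":0,"claw":8.5},{"x":0,"y":0,"z":-4,"spin":0,"claw":8.5},{"x":0,"y":0,"z":-3.5,"spin":0,"claw":8.5},{"x":0,"y":0,"z":-2,"spin":0,"claw":8.5},{"x":0,"y":0,"z":0,"spin":0,"claw":8.5},{"x":0,"y":0,"z":0,"spin":0,"claw":8.5},{"x":0,"y":0,"z":0,"spin":0,"claw":8.5}]'
python3 -c "
from h import *
p,d,c,P=look('wrist','w9'); Z=P[...,2]
near=lambda x,y,r:np.hypot(P[...,0]-x,P[...,1]-y)<r
def big(m):
    n,l,st,_=cv2.connectedComponentsWithStats(m.astype(np.uint8));return l==1+st[1:,4].argmax()
m=big(near(.5285,-.136,.075)&(Z>.0605)&(Z<.085)); print('cpu',rect(P,m))
A=np.c_[P[m][:,:2],np.ones(m.sum())]; print('plane',np.linalg.lstsq(A,P[m][:,2],rcond=None)[0])
m=near(.53,-.137,.1)&(Z>.0505)&(Z<.0575);n,l=cv2.connectedComponents(m.astype(np.uint8))
for i in range(1,n):
    if (l==i).sum()>100: print('  bar',rect(P,l==i))
print('fan',rect(P,big(near(.53,-.137,.1)&(Z>.03)&(Z<.1))))
go(.4422,-.36,.19,-4)"
```

```text
time: 26.32
position: [0.5282, -0.1351, 0.2113]
tool_rot: [[-0.011, 1.0, -0.001], [1.0, 0.011, 0.001], [0.001, -0.001, -1.0]]
contact_force: [0.6, 0.3, 0.6]
width: 0.085
finger_force: 0.0
cpu (array([ 528.8, -135.7]), array([56.1, 99.7]), 0.5, 7513, 67.1)
plane [0.00217927 0.00842144 0.06682949]
  bar (array([ 484.8, -105. ]), array([10.4, 28.8]), -89.4, 413, 54.5)
  bar (array([ 571.9, -104.1]), array([ 9.8, 27.3]), -89.5, 382, 54.6)
  bar (array([ 485. , -168.7]), array([10.6, 29.2]), -88.4, 366, 54.3)
  bar (array([ 572.1, -167.8]), array([10.3, 27.6]), -89.0, 341, 54.4)
fan (array([ 533.2, -136.5]), array([120.4, 130.4]), -89.4, 15479, 55.3)
t 26.37 pos [ 0.5279 -0.135   0.2108] yaw 0.62 -> spin 4.62 shift cm [-23.05  -6.97   2.08]
```

The cpu board is centred and level on the fan. Back to the rest for the power board.

```bash
python3 -m handwheel '[{"x":0,"y":0,"z":0,"spin":2.3,"claw":8.5},{"x":-1.5,"y":-0.4,"z":0,"spin":2.3,"claw":8.5},{"x":-2.5,"y":-0.8,"z":0,"spin":0,"claw":8.5},{"x":-2.8,"y":-0.9,"z":0,"spin":0,"claw":8.5},{"x":-2.8,"y":-0.9,"z":0,"spin":0,"claw":8.5},{"x":-2.8,"y":-0.9,"z":0,"spin":0,"claw":8.5},{"x":-2.8,"y":-0.9,"z":0,"spin":0,"claw":8.5},{"x":-2.8,"y":-0.9,"z":0,"spin":0,"claw":8.5},{"x":-2.5,"y":-0.8,"z":0,"spin":0,"claw":8.5},{"x":-2.5,"y":-0.5,"z":1,"spin":0,"claw":8.5},{"x":0,"y":0,"z":2.5,"spin":0,"claw":8.5},{"x":0,"y":0,"z":3,"spin":0,"claw":8.5},{"x":0,"y":0,"z":3,"spin":0,"claw":8.5},{"x":0,"y":0,"z":2.5,"spin":0,"claw":8.5},{"x":0,"y":0,"z":1.5,"spin":0,"claw":8.5},{"x":0,"y":0,"z":1,"spin":0,"claw":8.5},{"x":0,"y":0,"z":0,"spin":0,"claw":8.5},{"x":0,"y":0,"z":0,"spin":0,"claw":8.5},{"x":0,"y":0,"z":0,"spin":0,"claw":8.5}]'
python3 -c "
from h import *
go(.4422,-.36,.0208,-4)"
```

```text
time: 27.95
position: [0.4438, -0.3612, 0.0677]
tool_rot: [[0.07, 0.998, 0.001], [0.998, -0.07, -0.001], [-0.001, 0.001, -1.0]]
contact_force: [-0.0, -0.4, 0.2]
width: 0.0852
finger_force: 0.0
t 27.95 pos [ 0.4438 -0.3612  0.0677] yaw -4.02 -> spin -0.02 shift cm [ 0.11 -0.18  4.69]
```

```bash
python3 -m handwheel '[{"x":0.1,"y":-0.12,"z":0.8,"spin":0,"claw":8.5},{"x":0,"y":0,"z":1.2,"spin":0,"claw":8.5},{"x":0,"y":0,"z":1.2,"spin":0,"claw":8.5},{"x":0,"y":0,"z":0.9,"spin":0,"claw":8.5},{"x":0,"y":0,"z":0.6,"spin":0,"claw":8.5},{"x":0,"y":0,"z":0,"spin":0,"claw":8.5},{"x":0,"y":0,"z":0,"spin":0,"claw":8.5},{"x":0,"y":0,"z":0,"spin":0,"claw":6.2},{"x":0,"y":0,"z":0,"spin":0,"claw":6.2},{"x":0,"y":0,"z":0,"spin":0,"claw":5},{"x":0,"y":0,"z":0,"spin":0,"claw":5},{"x":0,"y":0,"z":0,"spin":0,"claw":5},{"x":0,"y":0,"z":0,"spin":0,"claw":5},{"x":0,"y":0,"z":0,"spin":0,"claw":5}]' 45
python3 -c "
from h import *
go(.5095,.387,.2,2)"
```

```text
time: 29.12
position: [0.443, -0.3596, 0.0205]
tool_rot: [[0.07, 0.998, 0.001], [0.998, -0.07, -0.001], [-0.001, 0.001, -1.0]]
contact_force: [-1.0, -0.3, 5.0]
width: 0.0552
finger_force: 49.0
t 29.12 pos [ 0.443  -0.3596  0.0205] yaw -3.99 -> spin -5.99 shift cm [ 74.37   9.28 -17.98]
```

```bash
python3 -m handwheel '[{"x":0,"y":0,"z":-0.5,"spin":0,"claw":5},{"x":0,"y":0,"z":-1.5,"spin":0,"claw":5},{"x":0,"y":0,"z":-2.5,"spin":0,"claw":5},{"x":0,"y":0,"z":-3,"spin":0,"claw":5},{"x":0,"y":0,"z":-3,"spin":0,"claw":5},{"x":0,"y":0,"z":-3,"spin":-2,"claw":5},{"x":0,"y":0,"z":-2.5,"spin":-2,"claw":5},{"x":0,"y":0,"z":-1.5,"spin":-2,"claw":5},{"x":0,"y":0,"z":-0.5,"spin":0,"claw":5},{"x":1.5,"y":0.2,"z":0,"spin":0,"claw":5},{"x":2.5,"y":0.3,"z":0,"spin":0,"claw":5},{"x":3,"y":0.4,"z":0,"spin":0,"claw":5},{"x":3,"y":0.4,"z":0,"spin":0,"claw":5},{"x":3,"y":0.4,"z":0,"spin":0,"claw":5},{"x":3,"y":0.4,"z":0,"spin":0,"claw":5},{"x":3,"y":0.4,"z":0,"spin":0,"claw":5},{"x":3,"y":0.4,"z":0,"spin":0,"claw":5},{"x":3,"y":0.4,"z":0,"spin":0,"claw":5},{"x":3,"y":0.4,"z":0,"spin":0,"claw":5}]'
python3 -c "
from h import *
go(.5095,.387,.2,2)"
```

```text
time: 30.7
position: [0.4682, -0.0761, 0.1985]
tool_rot: [[-0.034, 0.999, -0.003], [0.999, 0.034, 0.0], [0.0, -0.003, -1.0]]
contact_force: [1.5, 0.6, -1.9]
width: 0.0552
finger_force: 48.5
t 30.7 pos [ 0.4682 -0.0761  0.1985] yaw 1.97 -> spin -0.03 shift cm [46.14  5.74 -0.14]
```

```bash
python3 -m handwheel '[{"x":3,"y":0.4,"z":0,"spin":0,"claw":5},{"x":3,"y":0.4,"z":0,"spin":0,"claw":5},{"x":3,"y":0.4,"z":0,"spin":0,"claw":5},{"x":3,"y":0.4,"z":0,"spin":0,"claw":5},{"x":3,"y":0.4,"z":0,"spin":0,"claw":5},{"x":3,"y":0.4,"z":0,"spin":0,"claw":5},{"x":3,"y":0.4,"z":0,"spin":0,"claw":5},{"x":3,"y":0.4,"z":0,"spin":0,"claw":5},{"x":3,"y":0.4,"z":0,"spin":0,"claw":5},{"x":3,"y":0.4,"z":0,"spin":0,"claw":5},{"x":3,"y":0.4,"z":0,"spin":0,"claw":5},{"x":3,"y":0.4,"z":0,"spin":0,"claw":5},{"x":3,"y":0.4,"z":0,"spin":0,"claw":5},{"x":3,"y":0.3,"z":0,"spin":0,"claw":5},{"x":2.5,"y":0.1,"z":0,"spin":0,"claw":5},{"x":1.7,"y":0,"z":0,"spin":0,"claw":5},{"x":0,"y":0,"z":0,"spin":0,"claw":5},{"x":0,"y":0,"z":0,"spin":0,"claw":5},{"x":0,"y":0,"z":0,"spin":0,"claw":5}]'
python3 -c "
from h import *
go(.5095,.387,.0775,2)"
```

```text
time: 32.28
position: [0.5093, 0.3836, 0.199]
tool_rot: [[-0.033, 0.999, -0.001], [0.999, 0.033, -0.002], [-0.002, -0.001, -1.0]]
contact_force: [-0.4, -1.3, -2.6]
width: 0.055
finger_force: 48.5
t 32.28 pos [0.5093 0.3836 0.199 ] yaw 1.9 -> spin -0.1 shift cm [ 0.37  0.05 12.15]
```

```bash
python3 -m handwheel '[{"x":0.25,"y":0,"z":1,"spin":0,"claw":5},{"x":0,"y":0,"z":2,"spin":0,"claw":5},{"x":0,"y":0,"z":2.5,"spin":0,"claw":5},{"x":0,"y":0,"z":2,"spin":0,"claw":5},{"x":0,"y":0,"z":1.5,"spin":0,"claw":5},{"x":0,"y":0,"z":0.8,"spin":0,"claw":5},{"x":0,"y":0,"z":0,"spin":0,"claw":5},{"x":0,"y":0,"z":0,"spin":0,"claw":5},{"x":0,"y":0,"z":0,"spin":0,"claw":5}]'
python3 -c "
from h import *
go(.5095,.387,.0775,2)"
```

```text
time: 33.03
position: [0.5102, 0.3882, 0.103]
tool_rot: [[-0.034, 0.999, 0.002], [0.999, 0.034, 0.001], [0.001, 0.002, -1.0]]
contact_force: [0.3, 0.2, -2.0]
width: 0.0554
finger_force: 48.4
t 33.03 pos [0.5102 0.3882 0.103 ] yaw 1.97 -> spin -0.03 shift cm [-0.13 -0.08  2.55]
```

```bash
python3 -m handwheel '[{"x":-0.1,"y":0,"z":0.7,"spin":0,"claw":5},{"x":0,"y":0,"z":0.7,"spin":0,"claw":5},{"x":0,"y":0,"z":0.5,"spin":0,"claw":5},{"x":0,"y":0,"z":0.3,"spin":0,"claw":5},{"x":0,"y":0,"z":0.2,"spin":0,"claw":5},{"x":0,"y":0,"z":0.15,"spin":0,"claw":5},{"x":0,"y":0,"z":0,"spin":0,"claw":5},{"x":0,"y":0,"z":0,"spin":0,"claw":5}]'
```

```text
time: 33.7
position: [0.5089, 0.3871, 0.0775]
tool_rot: [[-0.035, 0.999, -0.001], [0.999, 0.035, 0.0], [0.0, -0.001, -1.0]]
contact_force: [-4.1, -1.3, 6.0]
width: 0.055
finger_force: 49.5
```

```bash
python3 -m handwheel '[{"x":0,"y":0,"z":0,"spin":0,"claw":5.8},{"x":0,"y":0,"z":0,"spin":0,"claw":6.5},{"x":0,"y":0,"z":0,"spin":0,"claw":7.5},{"x":0,"y":0,"z":0,"spin":0,"claw":8.5},{"x":0,"y":0,"z":0,"spin":0,"claw":8.5},{"x":0,"y":0,"z":0,"spin":0,"claw":8.5},{"x":0,"y":0,"z":-1,"spin":0,"claw":8.5},{"x":0,"y":0,"z":-2,"spin":0,"claw":8.5},{"x":0,"y":0,"z":-3,"spin":0,"claw":8.5},{"x":0,"y":0,"z":-4,"spin":0,"claw":8.5},{"x":0,"y":0,"z":-3.5,"spin":0,"claw":8.5},{"x":0,"y":0,"z":-2,"spin":0,"claw":8.5},{"x":0,"y":0,"z":0,"spin":0,"claw":8.5},{"x":0,"y":0,"z":0,"spin":0,"claw":8.5},{"x":0,"y":0,"z":0,"spin":0,"claw":8.5}]'
python3 -c "
from h import *
p,d,c,P=look('wrist','w10'); Z=P[...,2]
near=lambda x,y,r:np.hypot(P[...,0]-x,P[...,1]-y)<r
def big(m):
    n,l,st,_=cv2.connectedComponentsWithStats(m.astype(np.uint8));return l==1+st[1:,4].argmax()
m=big(near(.5095,.387,.075)&(Z>.0805)&(Z<.11)); print('power',rect(P,m))
m=m&(Z<.092)
A=np.c_[P[m][:,:2],np.ones(m.sum())]; print('plane',np.linalg.lstsq(A,P[m][:,2],rcond=None)[0])
m=near(.51,.387,.1)&(Z>.0705)&(Z<.0775);n,l=cv2.connectedComponents(m.astype(np.uint8))
for i in range(1,n):
    if (l==i).sum()>100: print('  bar',rect(P,l==i))
p,d,c,P=look('top','t9');Z=P[...,2]
print('net',rect(P,near(.5345,.131,.065)&(Z>.070)&(Z<.095)))
print('cpu',rect(P,big(near(.5285,-.136,.07)&(Z>.0615)&(Z<.085))))
"
```

```text
time: 34.95
position: [0.5086, 0.387, 0.2308]
tool_rot: [[-0.035, 0.999, -0.001], [0.999, 0.035, -0.0], [-0.0, -0.001, -1.0]]
contact_force: [-0.9, 0.6, -0.4]
width: 0.0852
finger_force: 0.0
power (array([509.2, 386.7]), array([56.2, 99.7]), 2.0, 7576, 88.3)
plane [-0.00043734 -0.00218593  0.08812497]
  bar (array([463.7, 417.4]), array([ 9.7, 30.3]), -88.3, 421, 74.5)
  bar (array([553.3, 420.6]), array([ 9.7, 31.2]), -88.3, 434, 74.5)
  bar (array([465.9, 353.3]), array([10.5, 30.5]), -88.3, 394, 74.3)
  bar (array([555.7, 356.4]), array([10.8, 31.3]), -88.5, 401, 74.4)
net (array([534.1, 130.3]), array([ 56.1, 100.5]), -13.0, 598, 75.9)
cpu (array([ 529.4, -135.2]), array([55. , 97.4]), -0.1, 609, 67.0)
```

View pics/w10.png

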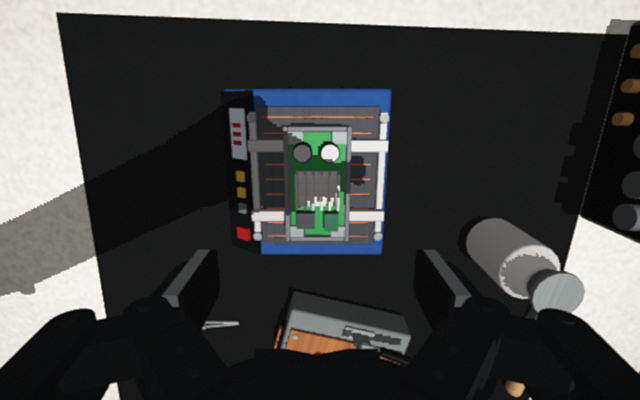

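View pics/t9.png

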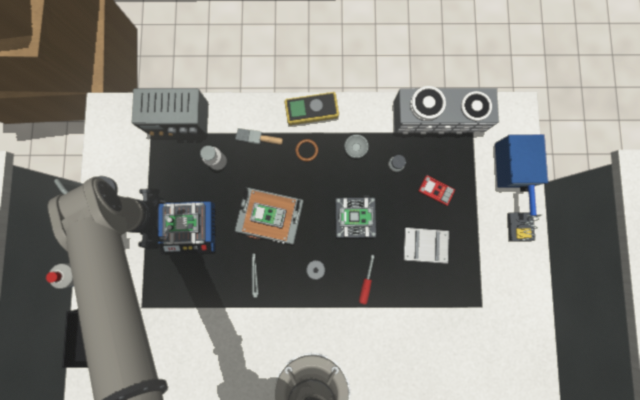

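The power board is on the preheater (at (285–352, 125–242)), the net board on the tester (268,213) and the cpu board on the fan (355,217). All three are level and centred within about 1 mm. The bottle and jar are unmoved, and the arm is clear.

```bash
python3 -c "
from station import bot
print(bot.finish_job())"
```

```text
the job is handed in; nothing more can be done
None
```

I handed the job in at about 35 s: the chip board is on the fan, the network-socket board on the test fixture and the power board on the preheater, each level and within about 1 mm of centre by the last camera check; the hand-in returned no verdict.

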